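# Drain the dipping basket and hang it up by its handle

## Task

Of the two perforated steel baskets that lie on their sides, take the one with the deep tub and stand it upright on the flat soldering board to drain, letting go of it there. Then take it by its handle and hang the handle bar over the hook of the drip stand, between the upturned end and the post, so that the basket hangs freely. Leave the shallow basket and the three loose bottles where they stand.

Things in the scene. Friction and masses are not known exactly. Their poses are not given: they have to be found in the camera images.
- deep_basket_center (a point): Centre of the tub of the deep perforated steel basket (0.16 kg), lying on its side at the start, this point 30 mm up. Tub 62 mm wide (own y) by 60 mm (own z), 52 mm deep, sheet 3 mm, open at the mouth. Own +x points from the bottom out through the mouth to the handle: level while it lies, straight up when it stands or hangs. Bottom 26 mm along -x, top of the handle 89 mm along +x.
- deep_basket_handle (a point): Middle of the underside (tub side) of the deep basket's handle bar, 84 mm from the tub's centre along own +x; axes as for the tub. The rigid strap handle is an arch 56 mm wide over its outsides (own y), strap 14 mm wide (own z) and 4 to 5 mm thick; its bar runs along own y, top 5 mm beyond this point; the window below the bar is 48 mm wide and 58 mm high.
- deep_basket_foot (a point): Centre of the outside of the deep basket's bottom; axes as for the basket.
- shallow_basket_center (a point): Bystander: shallow basket of the same metal, width, side, overall height (115 mm) and handle as the deep one, but with a tub only 28 mm deep; also lying on its side. This is the centre of its tub, 14 mm from its bottom; axes as for the deep basket.
- drip_stand: Fixed steel stand: round foot 110 mm across, 22 mm high, origin at its centre on the bench. From the top of its 8 mm post an 8 mm round arm runs level along own -x, its upper side 200 mm above the bench, and ends in an upturned tip 113 mm from the post's axis, top 223 mm above the bench. Nothing of it is higher.
- hook_seat (a point): Point on the upper side of the stand's arm, 82 mm from the post's axis and 31 mm short of the upturned tip's axis: where a bar may rest. Axes as for the stand: own -x towards the tip, own y across the arm.
- board_top (a point): Flat grey soldering board, fixed, 205 by 150 mm and 15 mm thick; this point is the centre of its upper side, own x along its 205 mm length.
- tall_bottle_center (a point): Bystander, loose near the stand or board: green bottle with black cap, 52 mm across and 100 mm high; its centre, half-way up.
- short_bottle_center (a point): Bystander, loose near the stand or board: blue bottle with black cap, 42 mm across and 85 mm high; its centre, half-way up.
- slim_bottle_center (a point): Bystander, loose near the baskets: slim pale bottle with red cap, 34 mm across and 78 mm high; its centre, half-way up.
Things that resemble listed ones, but are neither listed nor needed, are in the scene too. Leave any turquoise look-alike of the part that bears deep_basket_center alone. What is shaped like the drip_stand but green is not meant.

How it is judged (in metres and radians):
On the way:
1. the deep basket stands upright on the soldering board, let go (angle between deep_basket_center's own x axis and vertical below 0.1 rad and z of deep_basket_foot in the frame of board_top between -0.004 and 0.004 m and contact force between deep_basket and drain_board above 0.3 N and contact force between deep_basket and the fingers below 0.05 N and linear speed of deep_basket below 0.03 m/s), for 0.2 s.
At the end, for the whole second after the job is handed in: The deep basket hangs at rest by its handle bar on the stand's arm, between the upturned tip and the post: bar's underside at the height of the arm (-6 to +10 mm), its middle within 25 mm of the arm sideways, the basket within 20 degrees of upright (contact force between deep_basket and drip_stand above 0.5 N and angle between deep_basket_center's own x axis and vertical below 0.35 rad and z of deep_basket_handle in the frame of hook_seat between -0.006 and 0.01 m and x of deep_basket_handle in the frame of hook_seat between -0.032 and 0.075 m and y of deep_basket_handle in the frame of hook_seat between -0.025 and 0.025 m and linear speed of deep_basket below 0.04 m/s); the robot touches nothing.
It fails at once if the shallow basket is moved more than 20 mm (distance of shallow_basket_center from where it was at the start of the episode above 0.02 m).
It fails at once if the tall bottle is moved more than 20 mm (distance of tall_bottle_center from where it was at the start of the episode above 0.02 m).
It fails at once if the short bottle is moved more than 20 mm (distance of short_bottle_center from where it was at the start of the episode above 0.02 m).
It fails at once if the slim bottle is moved more than 20 mm (distance of slim_bottle_center from where it was at the start of the episode above 0.02 m).
It also fails if it takes over 59 s, if anything falls off the work surface, if the arm or the gripper's body presses on something with over 40 N, if the wrist force passes 120 N, or if a joint passes its speed limit or range.

## Robot

A 6-joint arm with a two-finger parallel gripper is mounted at the origin on a cart in front of the work surface, level with it; the furniture and walls round the work are solid. World frame = base frame: x ahead of the robot, y to its left, z up, the work surface at z = 0. Lengths are in m, angles in degrees, forces in N, time in s.
With the tool pointing down it reaches from about 0.35 to 0.725 m from the base axis. Payload 6 kg.
Tool frame: the origin (TCP) lies on the mounting face of the last link; the fingertips stand 173 mm ahead of it and the grasp point (between the pads) lies 155 mm ahead of it; z points along the fingers, y is the line along which they close (so a half turn about z gives the same grasp; the last joint's range is limited). The gripper opens to 85 mm and grips with 20 to 120 N. Pads are 22 mm wide; open, the fingers measure 114 mm over their backs; the gripper's body (76 mm by 85 mm) begins 54 mm behind the grasp point. The pads swing forward as they close: fully open they stand 13 mm farther back than shut.
Start: joints at [-43.963, 2.303, 4.859, 0, -92.561, -19.12], TCP at [0.272, -0.535, 0.405] pointing down, gripper open.
Joint ranges: [-146.85, 146.85], [-73.84, 115.35], [-62.03, 85.46], [-188.31, 113.3], [-161.28, -10.13], [-171.36, 171.36]. Speed limits (degrees/s): [147.25, 147.25, 172.46, 180, 180, 180].

## Interface

Orientations are given as a 3x3 rotation matrix whose columns are the frame's x, y, z axes.
In Python, from cell import sense, vision, job gives the robot as it stands.
- The arm moves only by the tool play_rows, never from a script. Its argument "plan" is text: rows parted by semicolons, each of 4 numbers parted by spaces: the shift along the tool's x, y, z in units of 0.08 m (1.0 is 0.08 m), then the turn about the tool's z in units of 30 degrees (1.0 is 30 degrees). In form: x y z roll; .... A call has 1 to 20 rows; each row is the pose to reach, as a shift and turn from the pose commanded when the call began, along the tool's axes at that moment; what a row does not reach only later rows make up. A row lasts 1/10 s, in which the tool goes at most 50 mm and 8.59 degrees, less where a joint would pass 70% of its speed; a pose out of reach is approached as far as the arm can. A call with a number of a shift or a turn outside -1 to 1 is refused whole. A call with a gripper value outside its range is refused whole. "gripper" is the closure, from 0 (fully open) to 1 (shut), set as the call begins (left out, the last holds). The fingers move at their own pace and stop on an object; the grip force is fixed at half the most. Time passes only in rows, so rows that repeat a pose let the fingers close. It gives the time, the measured TCP pose, the force, the opening and the grip force at its end, in the units of the state.
- sense(): the state, without advancing time (a new reading comes with each control period).
- vision.grab_frame(name): name is "side" or "top" or "wrist"; returns the picture (480x640x3 uint8, red, green, blue); there is no depth.
- vision.calibration(name): a dict with "mtx" (3x3 intrinsics, pixels), "k1" (the pictures are not rectified: a ray, as slopes to the right and down, at radius r is drawn at 1 + k1 r^2 times it, then the intrinsics apply), "pose" (4x4, takes a point from camera to world coordinates). Camera axes: x right, y up, looking along -z (the intrinsics and any distortion apply to the point x, -y, -z); pixel columns grow to the right and rows downward; lengths in m; the calibration is good to about 2 mm. A picture is of the moment at which its call begins: read the wrist's pose just before it. calibration takes no time and is no camera call; for the wrist camera it gives the pose at the moment of the call.
- job.hand_in(): hands the job in; it is judged then, once.
Trained networks look in the newest picture that a camera, given by its name, has taken for a name from the list of things; names that differ only in an ending like _2 or _b are one class to them, and where a whole thing is asked for, a point or a joint stands for the part that bears it (a point fixed in the world has none). Each returns a list of dicts, best first, with "p" (0 to 1); they miss things now and then, are a little off and sometimes report something else, mostly with a low value. They report only what shows in the picture. A call takes as long as a camera call. They do not tell look-alikes from the thing itself.
- vision.spot_in(camera, label): "point" ([x, y, z] in m, in world coordinates, good to about 4 mm: the middle of the surface that is visible of it).
- vision.spot_point(camera, label): "point" ([x, y, z] in m, in world coordinates, good to about 4 mm: a listed point, or the origin of a listed thing).
The state is a dict: "clock": time; "q": joint angles; "dq": joint speeds; "joint_efforts": joint torques, N m; "eef_pos": TCP position; "tcp_rot": TCP orientation; "wrist_force": force on the tool from outside, world axes, zero at the start; "torque": the same for the moment, N m; "width": finger opening in m; "grip_force": force on a finger pad.
Only numpy, scipy, OpenCV 4.12 (cv2) and the standard library are available. Lean on these libraries where they do the work, as an engineer would, in place of code of your own. Each camera call takes 0.05 s, during which the arm holds its last target. There are 200 camera calls.

## Working session

There is one attempt and no reset: what is moved stays moved. The work goes in short steps, Python scripts to look and compute and a tool call to move; the robot and the scene stay as the last step left them, time stands still between calls to the robot, and variables do not carry over. Pictures are saved under pics/ and viewed, at most 11 in all, crops included, and the job is handed in when it is done.

Besides the shell and the picture viewer there is one more tool, called by a JSON object that holds its "api" and its "payload". play_rows: Moves the arm, as the interface text tells. Its arguments: {"type":"object","properties":{"plan":{"type":"string"},"gripper":{"type":"number"}},"required":["plan"]}

```bash
mkdir -p pics; ls
python3 - <<'E'
from cell import sense, vision, job
import cv2,numpy as np
s=sense();print(s['clock'],s['eef_pos'],np.round(s['tcp_rot'],3).tolist())
for c in ['top','side']:
    im=vision.grab_frame(c);cv2.imwrite(f'pics/{c}0.png',im[:,:,::-1])
    for l in ['deep_basket_center','deep_basket_handle','deep_basket_foot','shallow_basket_center','drip_stand','hook_seat','board_top','tall_bottle_center','short_bottle_center','slim_bottle_center']:
        print(c,l,[(round(d['p'],2),np.round(d['point'],3).tolist()) for d in vision.spot_point(c,l)])
for c in ['top','side','wrist']:
    k=vision.calibration(c);print(c,np.round(k['pose'],3).tolist(),k['mtx'],k['k1'])
E
```

```text
pics
0.0 [ 0.27169766 -0.53492624  0.40367745] [[-0.892, -0.453, -0.001], [-0.453, 0.892, 0.002], [0.0, 0.002, -1.0]]
top deep_basket_center [(0.86, [0.474, 0.512, 0.031]), (0.69, [0.589, 0.183, 0.028])]
top deep_basket_handle [(0.92, [0.51, 0.149, 0.029]), (0.67, [0.401, 0.543, 0.028])]
top deep_basket_foot [(0.97, [0.505, 0.499, 0.033]), (0.62, [0.614, 0.198, 0.027])]
top shallow_basket_center [(0.64, [0.615, 0.2, 0.031]), (0.56, [0.554, 0.346, 0.027])]
top drip_stand [(0.91, [0.61, -0.323, -0.002]), (0.87, [0.623, -0.567, 0.002])]
top hook_seat [(0.93, [0.53, -0.341, 0.196]), (0.91, [0.542, -0.57, 0.199])]
top board_top [(0.92, [0.455, -0.07, 0.013])]
top tall_bottle_center [(0.68, [0.53, -0.342, 0.198]), (0.64, [0.416, -0.278, 0.051]), (0.5, [0.683, 0.297, 0.038])]
top short_bottle_center [(0.76, [0.643, -0.129, 0.048])]
top slim_bottle_center [(0.61, [0.589, 0.182, 0.026]), (0.42, [0.682, 0.293, 0.038])]
side deep_basket_center [(0.7, [0.588, 0.188, 0.03]), (0.56, [0.477, 0.506, 0.03])]
side deep_basket_handle [(0.91, [0.404, 0.546, 0.03]), (0.79, [0.512, 0.154, 0.03])]
side dee
[... 782 characters left out ...]
0, 1.0]] [[482.27081409   0.         320.31971121]
 [  0.         482.27081409 238.3916956 ]
 [  0.           0.           1.        ]] -0.08022719048810989
side [[0.998, 0.042, -0.04, 0.471], [-0.054, 0.43, -0.901, -1.721], [-0.021, 0.902, 0.431, 0.963], [0.0, 0.0, 0.0, 1.0]] [[612.66034908   0.         309.82972162]
 [  0.         612.66034908 242.75196207]
 [  0.           0.           1.        ]] -0.006762476771356382
wrist [[-0.453, -0.849, -0.273, 0.202], [0.892, -0.431, -0.138, -0.571], [-0.001, -0.306, 0.952, 0.374], [0.0, 0.0, 0.0, 1.0]] [[425.62297969   0.         318.45459321]
 [  0.         425.62297969 243.87777365]
 [  0.           0.           1.        ]] -0.0666401273309898
```

View pics/top0.png

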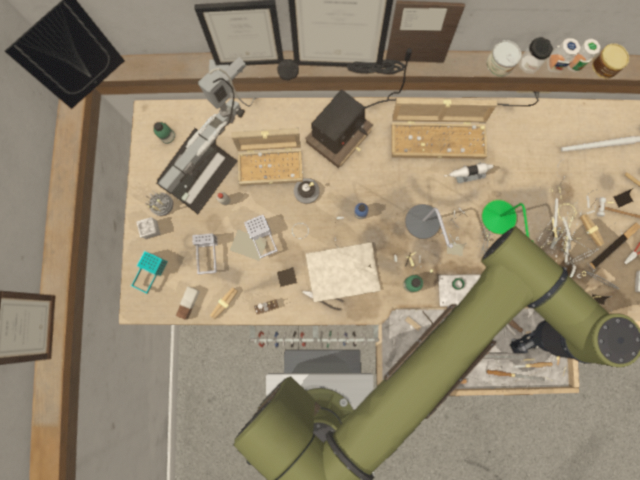

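View pics/side0.png

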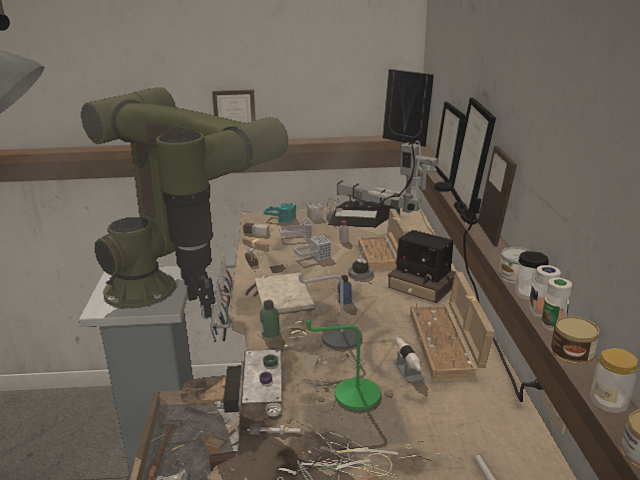

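Candidates for the deep basket, by pixel in the top view:
- Grey basket at (260,233). This is my choice because its tub looks deeper.
- Grey basket at (205,250), which looks shallow.
- Turquoise look-alike at (149,265).

The stand I want is the grey one at (422,220). The green one at (498,215) is not meant. I'll check the choice in a close crop.

```bash
cat > h.py <<'E'
from cell import sense, vision, job
import numpy as np
def shift(target, yang, s=None):
    """target TCP world; yang = wanted world angle of tool y. prints total units"""
    s=s or sense(); R=np.array(s['tcp_rot']); d=R.T@(np.array(target)-s['eef_pos'])/0.08
    cur=np.degrees(np.arctan2(R[1,1],R[0,1])); roll=-((yang-cur+180)%360-180)/30
    print('clk',round(s['clock'],2),'pos',np.round(s['eef_pos'],4),'yang',round(cur,1),'q',np.round(s['q'],1),'w',s['width'],'F',np.round(s['wrist_force'],1),'-> units',np.round(d,3),'roll',round(roll,3))
E
python3 - <<'E'
from h import *
import cv2
a=cv2.imread('pics/top0.png')[195:305,120:300];b=cv2.imread('pics/side0.png')[195:285,260:380]
a=cv2.resize(a,(540,330),interpolation=3);b=cv2.resize(b,(540,405),interpolation=3)
cv2.imwrite('pics/c.png',cv2.resize(np.vstack([a,b]),(430,585)))
d=np.array([.589,.185])-[.511,.152];print(np.degrees(np.arctan2(d[1],d[0])))
shift([.514,.153,.40],113)
E
```

```text
22.932100437589796
clk 1.1 pos [ 0.2717 -0.535   0.4047] yang 116.9 q [-44.    2.3   4.9  -0.  -92.6 -19.1] w 0.08538862917473682 F [-0.3 -0.  -0.3] -> units [-6.594  6.296  0.059] roll 0.131
```

View pics/c.png

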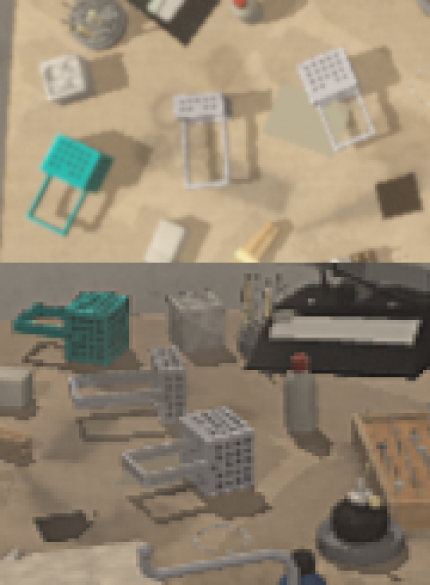

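The crop confirms it: the right-hand grey basket, near top pixel (260,233), has the deep cubic tub. The middle grey one is shallow and the left one is turquoise. Moving above the handle now.

{"api": "play_rows", "payload": {"plan": "-0.94 0.9 0 0;-0.94 0.9 0 0;-0.94 0.9 0 0", "gripper": 0}}

```text
clock: 1.4
eef_pos: [0.3072, -0.4336, 0.4054]
tcp_rot: [[-0.89, -0.456, 0.002], [-0.456, 0.89, -0.0], [-0.001, -0.001, -1.0]]
wrist_force: [0.7, -1.2, 0.7]
width: 0.0852
grip_force: 0.0
```

{"api": "play_rows", "payload": {"plan": "-0.94 0.9 0 0;-0.94 0.9 0 0;-0.94 0.9 0 0"}}

```text
clock: 1.7
eef_pos: [0.3417, -0.3352, 0.4054]
tcp_rot: [[-0.889, -0.457, 0.002], [-0.457, 0.889, 0.0], [-0.002, -0.001, -1.0]]
wrist_force: [-1.3, -0.5, 0.9]
width: 0.0853
grip_force: 0.0
```

{"api": "play_rows", "payload": {"plan": "-0.94 0.9 0 0;-0.94 0.9 0 0;-0.94 0.9 0 0"}}

```text
clock: 2.0
eef_pos: [0.3762, -0.2369, 0.405]
tcp_rot: [[-0.889, -0.458, 0.002], [-0.458, 0.889, 0.001], [-0.002, -0.0, -1.0]]
wrist_force: [0.0, -0.3, 0.2]
width: 0.0851
grip_force: 0.0
```

{"api": "play_rows", "payload": {"plan": "-0.94 0.9 0 0;-0.94 0.9 0 0;-0.94 0.9 0 0"}}

```text
clock: 2.3
eef_pos: [0.4106, -0.1388, 0.4046]
tcp_rot: [[-0.889, -0.457, 0.0], [-0.457, 0.889, 0.001], [-0.001, 0.001, -1.0]]
wrist_force: [-0.5, -0.6, 0.2]
width: 0.0852
grip_force: 0.0
```

{"api": "play_rows", "payload": {"plan": "-0.94 0.9 0 0;-0.94 0.9 0 0;-0.94 0.9 0 0"}}

```text
clock: 2.6
eef_pos: [0.445, -0.0408, 0.4041]
tcp_rot: [[-0.89, -0.456, -0.001], [-0.456, 0.89, 0.001], [0.001, 0.001, -1.0]]
wrist_force: [-0.3, 0.5, -0.1]
width: 0.0853
grip_force: 0.0
```

{"api": "play_rows", "payload": {"plan": "-0.94 0.9 0 0;-0.94 0.9 0 0;-0.94 0.9 0 0"}}

```text
clock: 2.9
eef_pos: [0.4796, 0.0572, 0.4035]
tcp_rot: [[-0.89, -0.455, -0.002], [-0.455, 0.89, -0.0], [0.002, 0.001, -1.0]]
wrist_force: [-0.6, 0.4, -0.6]
width: 0.0857
grip_force: 0.0
```

{"api": "play_rows", "payload": {"plan": "-0.94 0.9 0.5 0.13;-0.94 0.9 0.5 0.13;-0.94 0.9 0.5 0.13;-0.94 0.9 0.5 0.13;-0.94 0.9 0.5 0.13"}}

```text
clock: 3.4
eef_pos: [0.5132, 0.1516, 0.3652]
tcp_rot: [[-0.921, -0.39, 0.0], [-0.39, 0.921, -0.0], [-0.0, -0.001, -1.0]]
wrist_force: [0.4, -1.6, 0.2]
width: 0.0852
grip_force: 0.0
```

Run:
```python
from h import *
import cv2
shift([.514,.153,.36],113)
im=vision.grab_frame('wrist');cv2.imwrite('pics/w1.png',im[:,:,::-1])
P={}
for l in ['deep_basket_center','deep_basket_handle','deep_basket_foot']:
    print(l,[(round(d['p'],2),np.round(d['point'],3).tolist()) for d in vision.spot_point('wrist',l)])
vision.grab_frame('top')
for l in ['board_top','hook_seat','drip_stand']:
    print(l,[(round(d['p'],2),np.round(d['point'],3).tolist()) for d in vision.spot_point('top',l)])
```

```text
clk 3.4 pos [0.5132 0.1516 0.3652] yang 113.0 q [  38.    -7.7   -8.9    0.   -88.8 -105. ] w 0.08516645280273653 F [ 0.4 -1.6  0.2] -> units [-0.016  0.012  0.065] roll -0.001
deep_basket_center [(0.67, [0.588, 0.185, 0.032])]
deep_basket_handle [(0.7, [0.512, 0.156, 0.031])]
deep_basket_foot []
board_top [(0.57, [0.454, -0.073, 0.016])]
hook_seat [(0.67, [0.528, -0.344, 0.199]), (0.63, [0.542, -0.569, 0.198])]
drip_stand [(0.76, [0.61, -0.325, 0.0]), (0.7, [0.619, -0.564, 0.001])]
```

View pics/w1.png

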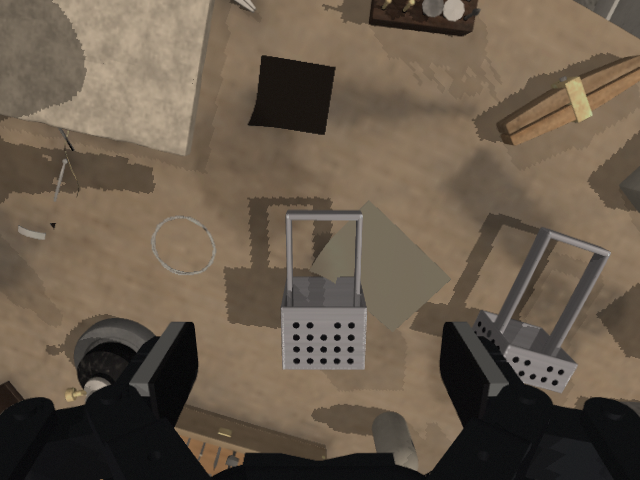

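Wrist view: the deep basket's handle bar runs from (288,216) to (362,216), aligned with the gripper. The shallow basket at (540,310) is well clear. The wrist range requires the opposite half-turn, so I'll turn while partly descending.

{"api": "play_rows", "payload": {"plan": "0 0 0.2 -1;0 0 0.2 -1;0 0 0.2 -1;0 0 0.2 -1"}}

```text
clock: 4.2
eef_pos: [0.5128, 0.1526, 0.3487]
tcp_rot: [[-0.597, -0.802, -0.0], [-0.802, 0.597, 0.0], [-0.0, 0.0, -1.0]]
wrist_force: [0.8, 0.6, -0.1]
width: 0.0851
grip_force: 0.0
```

{"api": "play_rows", "payload": {"plan": "0 0 0.2 -1;0 0 0.2 -1;0 0 0.2 -1;0 0 0.2 -1"}}

```text
clock: 4.6
eef_pos: [0.5128, 0.1526, 0.3327]
tcp_rot: [[-0.116, -0.993, -0.0], [-0.993, 0.116, 0.0], [-0.0, 0.0, -1.0]]
wrist_force: [-0.2, 0.5, 0.5]
width: 0.0853
grip_force: 0.0
```

{"api": "play_rows", "payload": {"plan": "0 0 0.2 -1;0 0 0.2 -1;0 0 0.2 -1;0 0 0.2 -1"}}

```text
clock: 5.0
eef_pos: [0.5128, 0.1526, 0.3167]
tcp_rot: [[0.396, -0.918, 0.0], [-0.918, -0.396, 0.0], [-0.0, -0.0, -1.0]]
wrist_force: [-0.0, 0.3, 0.7]
width: 0.0853
grip_force: 0.0
```

{"api": "play_rows", "payload": {"plan": "0 0 0.2 -1;0 0 0.2 -1;0 0 0.2 -1;0 0 0.2 -1"}}

```text
clock: 5.4
eef_pos: [0.5128, 0.1526, 0.3007]
tcp_rot: [[0.802, -0.597, -0.0], [-0.597, -0.802, -0.0], [-0.0, 0.0, -1.0]]
wrist_force: [1.0, -0.3, 0.3]
width: 0.0859
grip_force: 0.0
```

{"api": "play_rows", "payload": {"plan": "0 0 0.2 -1;0 0 0.2 -1;0 0 0.2 -1;0 0 0.2 -1"}}

```text
clock: 5.8
eef_pos: [0.5128, 0.1526, 0.2847]
tcp_rot: [[0.993, -0.116, -0.0], [-0.116, -0.993, 0.0], [-0.0, -0.0, -1.0]]
wrist_force: [0.5, 0.3, -0.9]
width: 0.0851
grip_force: 0.0
```

{"api": "play_rows", "payload": {"plan": "0 0 0 -1;0 0 0 -1;0 0 0 -1;0 0 0 -1;0 0 0 -1"}}

```text
clock: 6.3
eef_pos: [0.5128, 0.1527, 0.2848]
tcp_rot: [[0.92, 0.391, 0.0], [0.391, -0.92, 0.0], [0.0, -0.0, -1.0]]
wrist_force: [-0.4, -0.1, 0.1]
width: 0.0855
grip_force: 0.0
```

Run:
```python
from h import *
shift([.512,.154,.187],-67)
vision.grab_frame('wrist')
for l in ['deep_basket_center','deep_basket_handle']:
    print(l,[(round(d['p'],2),np.round(d['point'],3).tolist()) for d in vision.spot_point('wrist',l)])
```

```text
clk 6.3 pos [0.5128 0.1527 0.2848] yang -67.0 q [ 38.1  -6.6 -16.3  -0.  -80.3  74.9] w 0.08552273753708263 F [-0.4 -0.1  0.1] -> units [-0.003 -0.019  1.223] roll 0.002
deep_basket_center [(0.69, [0.59, 0.185, 0.033])]
deep_basket_handle [(0.64, [0.512, 0.151, 0.028])]
```

{"api": "play_rows", "payload": {"plan": "0 0 0.4 0;0 0 0.8 0;0 0 0.8 0"}}

```text
clock: 6.75
eef_pos: [0.5113, 0.1519, 0.2159]
tcp_rot: [[0.921, 0.389, -0.008], [0.389, -0.921, -0.003], [-0.008, 0.0, -1.0]]
wrist_force: [-0.1, -0.1, -0.4]
width: 0.0852
grip_force: 0.0
```

{"api": "play_rows", "payload": {"plan": "0 0 0.3 0;0 0 0.42 0;0 0 0.42 0"}}

```text
clock: 7.05
eef_pos: [0.5126, 0.1526, 0.1867]
tcp_rot: [[0.921, 0.391, -0.002], [0.391, -0.921, -0.001], [-0.002, 0.0, -1.0]]
wrist_force: [0.6, 0.9, 0.6]
width: 0.0854
grip_force: 0.0
```

{"api": "play_rows", "payload": {"plan": "0 0 0 0;0 0 0 0;0 0 0 0;0 0 0 0;0 0 0 0;0 0 0 0;0 0 0 0;0 0 0 0", "gripper": 1}}

```text
clock: 7.85
eef_pos: [0.5132, 0.1529, 0.1883]
tcp_rot: [[0.92, 0.391, 0.002], [0.391, -0.92, 0.001], [0.002, -0.0, -1.0]]
wrist_force: [-2.9, 1.2, 6.0]
width: 0.0546
grip_force: 65.8
```

{"api": "play_rows", "payload": {"plan": "0 0 -0.15 0;0 0 -0.3 0;0 0 -0.5 0;0 0 -0.75 0;0 0 -1 0;0 0 -1 0;0 0 -1 0"}}

```text
clock: 8.55
eef_pos: [0.5127, 0.1527, 0.267]
tcp_rot: [[0.92, 0.391, -0.0], [0.391, -0.92, 0.001], [0.0, -0.001, -1.0]]
wrist_force: [-0.8, 0.7, -2.4]
width: 0.0549
grip_force: 64.8
```

Run:
```python
from h import *
import cv2
shift([.47,.25,.28],-180)
im=vision.grab_frame('side');cv2.imwrite('pics/s2.png',cv2.resize(im[140:340,150:420,::-1],(675,500)))
```

```text
clk 8.55 pos [0.5127 0.1527 0.267 ] yang -67.0 q [ 38.1  -6.1 -17.7  -0.  -78.4  74.9] w 0.05494107795652827 F [-0.8  0.7 -2.4] -> units [-0.016 -1.328 -0.162] roll 3.767
```

View pics/s2.png

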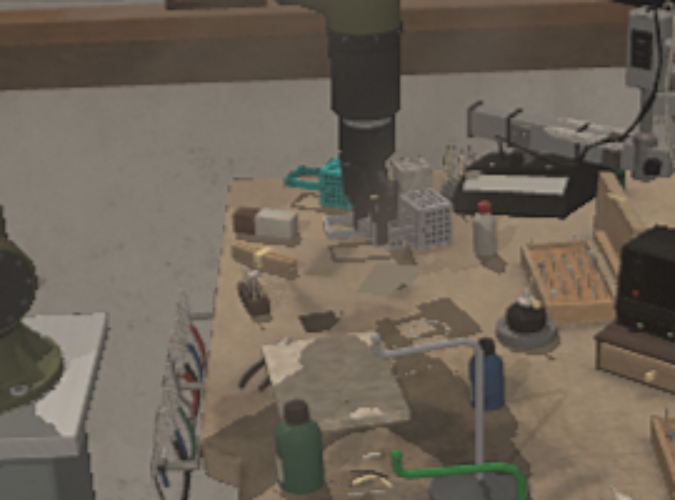

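```bash
cat >> h.py <<'E'
import cv2
def ray(c,uv,z):
    k=vision.calibration(c);K=k['mtx'];T=np.array(k['pose'])
    u=cv2.undistortPoints(np.array([[uv]],float),np.array(K),np.array([k['k1'],0,0,0.]))[0,0]
    d=T[:3,:3]@[u[0],-u[1],-1];return T[:3,3]+d*(z-T[2,3])/d[2]
E
python3 - <<'E'
from h import *
im=cv2.imread('pics/top0.png')
for n,uv in dict(TL=(306,250),TR=(374,243),BR=(380,293),BL=(313,301)).items(): print(n,ray('top',uv,.015).round(3))
for uv in [(276,272),(294,265),(299,282),(281,287)]: print('mat',ray('top',uv,0).round(3))
cv2.imwrite('pics/b.png',cv2.resize(im[225:315,260:400],(780,501),interpolation=3))
E
```

```text
TL [0.522 0.039 0.015]
TR [ 0.543 -0.169  0.015]
BR [ 0.391 -0.184  0.015]
BL [0.367 0.018 0.015]
mat [0.456 0.132 0.   ]
mat [0.478 0.077 0.   ]
mat [0.426 0.061 0.   ]
mat [0.41  0.116 0.   ]
```

View pics/b.png

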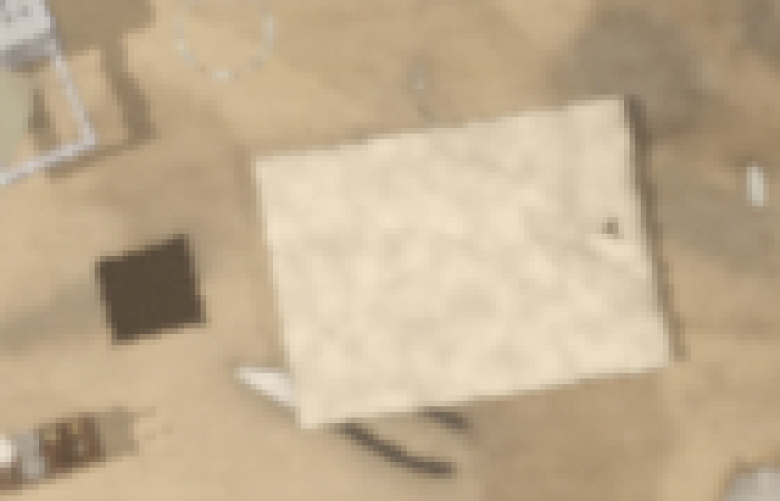

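The board corners in the crop are at about (255,158), (630,97), (670,365) and (303,427), so its left edge runs at 10°. The tool can only yaw, so I'll turn the basket to face that edge, then use the edge to pivot the basket upright in the grasp.

{"api": "play_rows", "payload": {"plan": "0 0 0 0.15;0 0 0 0.4;0 0 0 0.65;0 0 0 0.9;0 0 0 1;0 0 0 1"}}

```text
clock: 9.2
eef_pos: [0.5125, 0.1526, 0.2655]
tcp_rot: [[0.993, -0.122, -0.002], [-0.122, -0.993, -0.001], [-0.002, 0.001, -1.0]]
wrist_force: [-0.6, 0.1, -1.8]
width: 0.0546
grip_force: 64.9
```

{"api": "play_rows", "payload": {"plan": "0 0 0 0.25;0 0 0 0.5;0 0 0 0.75;0 0 0 1;0 0 0 1"}}

```text
clock: 9.7
eef_pos: [0.5126, 0.1527, 0.2661]
tcp_rot: [[0.799, -0.601, -0.001], [-0.601, -0.799, -0.0], [-0.001, 0.001, -1.0]]
wrist_force: [0.6, 0.8, -1.8]
width: 0.0546
grip_force: 64.9
```

{"api": "play_rows", "payload": {"plan": "0 0 0 0.25;0 0 0 0.5;0 0 0 0.75;0 0 0 1;0 0 0 1"}}

```text
clock: 10.2
eef_pos: [0.5127, 0.1527, 0.2665]
tcp_rot: [[0.394, -0.919, -0.001], [-0.919, -0.394, -0.0], [-0.0, 0.001, -1.0]]
wrist_force: [0.2, 0.1, -2.1]
width: 0.0546
grip_force: 64.9
```

{"api": "play_rows", "payload": {"plan": "0 0 0 0.2;0 0 0 0.43;0 0 0 0.43;0 0 0 0.43"}}

```text
clock: 10.6
eef_pos: [0.5128, 0.1528, 0.2669]
tcp_rot: [[0.182, -0.983, -0.0], [-0.983, -0.182, 0.0], [-0.0, 0.0, -1.0]]
wrist_force: [-0.1, 0.1, -2.5]
width: 0.0545
grip_force: 64.9
```

Run:
```python
from h import *
C=np.array([.470,.033]);d=np.array([np.cos(np.radians(-80)),np.sin(np.radians(-80))])
print(C-.11*d)
shift([*(C-.14*d),.193],-170)
vision.grab_frame('top')
for l in ['deep_basket_center','deep_basket_handle','deep_basket_foot','board_top']:
    print(l,[(round(q['p'],2),np.round(q['point'],3).tolist()) for q in vision.spot_point('top',l)])
vision.grab_frame('wrist')
for l in ['deep_basket_center','deep_basket_handle','deep_basket_foot']:
    print(l,[(round(q['p'],2),np.round(q['point'],3).tolist()) for q in vision.spot_point('wrist',l)])
```

```text
[0.4508987  0.14132885]
clk 10.6 pos [0.5128 0.1528 0.2669] yang -169.5 q [ 38.1  -6.1 -17.7  -0.  -78.4 -27.6] w 0.054464242918610524 F [-0.1  0.1 -2.5] -> units [-0.376  0.784  0.924] roll 0.017
deep_basket_center [(0.91, [0.476, 0.508, 0.029]), (0.9, [0.53, 0.068, 0.102])]
deep_basket_handle [(0.79, [0.402, 0.544, 0.03]), (0.72, [0.513, 0.15, 0.108])]
deep_basket_foot [(0.83, [0.537, 0.05, 0.106]), (0.75, [0.506, 0.5, 0.035])]
board_top [(0.62, [0.454, -0.072, 0.013])]
deep_basket_center [(0.58, [0.527, 0.067, 0.109])]
deep_basket_handle [(0.67, [0.514, 0.155, 0.108])]
deep_basket_foot []
```

{"api": "play_rows", "payload": {"plan": "-0.2 0.4 0 0;-0.38 0.78 0 0;-0.38 0.78 0 0;-0.38 0.78 0.4 0;-0.38 0.78 0.8 0;-0.38 0.78 0.92 0;-0.38 0.78 0.92 0;-0.38 0.78 0.92 0"}}

```text
clock: 11.85
eef_pos: [0.4468, 0.1719, 0.1951]
tcp_rot: [[0.176, -0.984, 0.002], [-0.984, -0.176, 0.0], [-0.0, -0.002, -1.0]]
wrist_force: [-0.4, 0.2, -1.8]
width: 0.0547
grip_force: 65.0
```

{"api": "play_rows", "payload": {"plan": "0.1 0 0 0;0.2 0 0 0;0.3 0 0 0;0.38 0 0 0;0.38 0 0 0"}}

```text
clock: 12.35
eef_pos: [0.4518, 0.142, 0.1944]
tcp_rot: [[0.175, -0.985, 0.002], [-0.985, -0.175, 0.004], [-0.004, -0.003, -1.0]]
wrist_force: [0.1, 6.5, -0.9]
width: 0.0545
grip_force: 65.1
```

{"api": "play_rows", "payload": {"plan": "0.03 0 0 0;0.06 0 0 0;0.09 0 0 0;0.12 0 0 0;0.12 0 0 0"}}

```text
clock: 12.85
eef_pos: [0.4534, 0.1379, 0.1962]
tcp_rot: [[0.175, -0.984, 0.005], [-0.984, -0.175, 0.019], [-0.018, -0.009, -1.0]]
wrist_force: [-12.2, 33.5, 6.5]
width: 0.0547
grip_force: 66.7
```

{"api": "play_rows", "payload": {"plan": "0.01 0 -0.06 0;0.03 0 -0.12 0;0.05 0 -0.18 0;0.08 0 -0.23 0;0.1 0 -0.28 0;0.12 0 -0.34 0;0.16 0 -0.4 0;0.2 0 -0.45 0;0.2 0 -0.45 0"}}

```text
clock: 13.75
eef_pos: [0.4563, 0.1176, 0.2312]
tcp_rot: [[0.176, -0.984, 0.003], [-0.984, -0.176, 0.006], [-0.005, -0.004, -1.0]]
wrist_force: [-1.8, 9.1, 2.0]
width: 0.0545
grip_force: 69.8
```

Run:
```python
from h import *
shift([.47,.1,.28],-170)
for c in ['wrist','top','side']:
    im=vision.grab_frame(c)
    if c=='side':cv2.imwrite('pics/s3.png',cv2.resize(im[180:330,200:400,::-1],(660,495)))
    for l in ['deep_basket_center','deep_basket_handle','deep_basket_foot']:
        print(c,l,[(round(q['p'],2),np.round(q['point'],3).tolist()) for q in vision.spot_point(c,l)])
```

```text
clk 13.75 pos [0.4563 0.1176 0.2312] yang -169.9 q [ 39.  -15.6 -29.6  -0.2 -75.6 -28.9] w 0.05451235205763244 F [-1.8  9.1  2. ] -> units [ 0.243 -0.132 -0.611] roll 0.004
wrist deep_basket_center []
wrist deep_basket_handle [(0.7, [0.453, 0.129, 0.073])]
wrist deep_basket_foot []
top deep_basket_center [(0.82, [0.475, 0.511, 0.031]), (0.72, [0.466, 0.049, 0.039]), (0.18, [0.532, -0.339, 0.198])]
top deep_basket_handle [(0.87, [0.402, 0.544, 0.03])]
top deep_basket_foot [(0.63, [0.473, 0.029, 0.031]), (0.58, [0.503, 0.498, 0.035])]
side deep_basket_center [(0.92, [0.469, 0.052, 0.044]), (0.5, [0.48, 0.508, 0.029])]
side deep_basket_handle [(0.78, [0.456, 0.128, 0.071]), (0.46, [0.4, 0.546, 0.031])]
side deep_basket_foot [(0.74, [0.473, 0.026, 0.032]), (0.52, [0.502, 0.496, 0.029])]
```

View pics/s3.png

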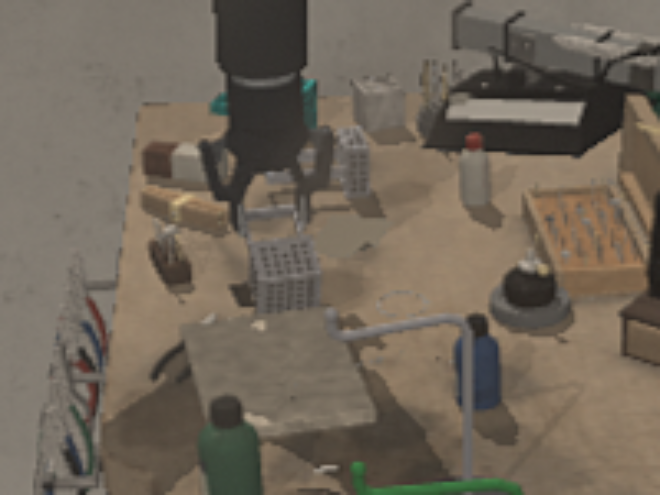

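Side view: the basket now tilts about 20°, with its foot against the board edge near (290,310) and the handle up at (270,210). The pivot works, so I'll continue the arc.

{"api": "play_rows", "payload": {"plan": "0.1 0 -0.08 0;0.22 0 -0.15 0;0.32 0 -0.22 0;0.42 0 -0.29 0;0.53 0 -0.34 0;0.64 0 -0.39 0;0.75 0 -0.42 0;0.86 0 -0.45 0;0.95 0 -0.47 0;0.98 0 -0.48 0;0.98 0 -0.48 0"}}

```text
clock: 15.45
eef_pos: [0.4701, 0.0394, 0.2695]
tcp_rot: [[0.175, -0.985, 0.003], [-0.985, -0.175, 0.002], [-0.001, -0.004, -1.0]]
wrist_force: [0.0, 6.2, 5.9]
width: 0.0547
grip_force: 63.8
```

Run:
```python
from h import *
shift([.47,.1,.28],-170)
for c in ['top','side']:
    im=vision.grab_frame(c)
    for l in ['deep_basket_center','deep_basket_handle','deep_basket_foot']:
        print(c,l,[(round(q['p'],2),np.round(q['point'],3).tolist()) for q in vision.spot_point(c,l)])
```

```text
clk 15.45 pos [0.4701 0.0394 0.2695] yang -169.9 q [ 29.4 -16.7 -26.5  -0.  -80.  -19.3] w 0.05473128171142121 F [0.  6.2 5.9] -> units [-0.746 -0.131 -0.13 ] roll 0.003
top deep_basket_center [(0.95, [0.476, 0.511, 0.032]), (0.67, [0.475, 0.017, 0.046])]
top deep_basket_handle [(0.96, [0.403, 0.544, 0.03])]
top deep_basket_foot [(0.77, [0.506, 0.498, 0.034]), (0.59, [0.478, 0.016, 0.026])]
side deep_basket_center [(0.57, [0.474, 0.02, 0.049])]
side deep_basket_handle [(0.79, [0.466, 0.056, 0.126]), (0.54, [0.403, 0.545, 0.032]), (0.36, [0.547, 0.349, 0.028])]
side deep_basket_foot [(0.77, [0.476, 0.01, 0.028])]
```

{"api": "play_rows", "payload": {"plan": "-0.03 0 -0.1 0;-0.03 0 -0.25 0;-0.03 0 -0.4 0;-0.03 0 -0.5 0;0.2 0.1 -0.5 0;0.5 0.25 -0.5 0;0.75 0.38 -0.5 0;0.88 0.38 -0.5 0;0.88 0.38 -0.5 0;0.88 0.38 -0.5 0"}}

```text
clock: 16.85
eef_pos: [0.4523, -0.0352, 0.308]
tcp_rot: [[0.175, -0.985, -0.0], [-0.985, -0.175, 0.0], [-0.0, 0.0, -1.0]]
wrist_force: [-0.1, 0.3, -2.7]
width: 0.0544
grip_force: 63.8
```

{"api": "play_rows", "payload": {"plan": "0 0 0.1 0;0 0 0.2 0;0 0 0.3 0;0 0 0.38 0;0 0 0.38 0"}}

```text
clock: 17.35
eef_pos: [0.4518, -0.0351, 0.276]
tcp_rot: [[0.176, -0.984, -0.002], [-0.984, -0.176, -0.0], [-0.0, 0.002, -1.0]]
wrist_force: [0.1, -0.7, -1.9]
width: 0.0543
grip_force: 63.8
```

Run:
```python
from h import *
shift([.453,-.035,.262],-170)
for c in ['wrist','side']:
    im=vision.grab_frame(c)
    if c=='side':cv2.imwrite('pics/s4.png',cv2.resize(im[180:330,200:400,::-1],(660,495)))
    for l in ['deep_basket_center','deep_basket_handle','deep_basket_foot']:
        print(c,l,[(round(q['p'],2),np.round(q['point'],3).tolist()) for q in vision.spot_point(c,l)])
```

```text
clk 17.35 pos [ 0.4518 -0.0351  0.276 ] yang -169.9 q [ 21.2 -20.  -28.4  -0.  -81.8 -11.1] w 0.05429653980909083 F [ 0.1 -0.7 -1.9] -> units [ 0.001 -0.015  0.174] roll 0.004
wrist deep_basket_center [(0.82, [0.451, -0.056, 0.059])]
wrist deep_basket_handle [(0.89, [0.449, -0.015, 0.132])]
wrist deep_basket_foot []
side deep_basket_center [(0.55, [0.457, -0.056, 0.057]), (0.46, [0.478, 0.506, 0.031])]
side deep_basket_handle [(0.81, [0.452, -0.018, 0.133])]
side deep_basket_foot [(0.83, [0.458, -0.068, 0.04]), (0.41, [0.501, 0.499, 0.032])]
```

View pics/s4.png

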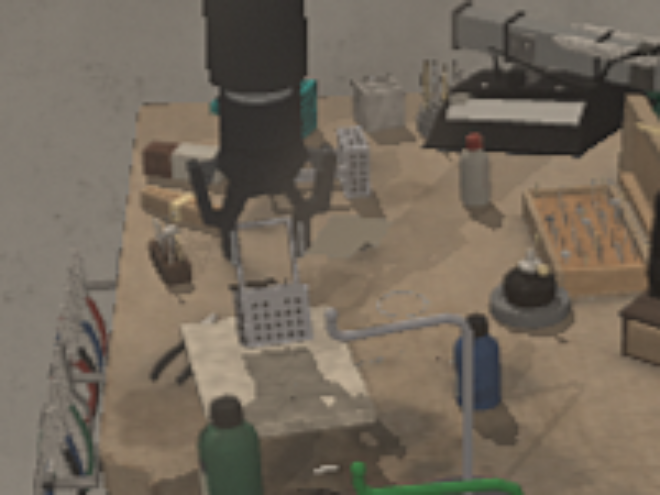

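Side view: the tub rests at the board around (275,315), leaning about 28°, with its low edge a few mm above the board. I'll press it down and swing it upright over that edge.

{"api": "play_rows", "payload": {"plan": "0 0 0.05 0;0.03 0 0.09 0;0.1 0 0.1 0;0.2 0 0.1 0;0.3 0 0.1 0;0.4 0 0.12 0;0.47 0 0.14 0;0.54 0 0.16 0;0.58 0 0.18 0;0.58 0 0.19 0;0.58 0 0.19 0"}}

```text
clock: 18.85
eef_pos: [0.4621, -0.0817, 0.2689]
tcp_rot: [[0.176, -0.984, 0.011], [-0.984, -0.176, -0.002], [0.004, -0.011, -1.0]]
wrist_force: [-1.6, 1.5, 23.7]
width: 0.0546
grip_force: 70.1
```

Run:
```python
from h import *
shift([.453,-.035,.262],-170)
for c in ['wrist','side']:
    im=vision.grab_frame(c)
    for l in ['deep_basket_center','deep_basket_handle','deep_basket_foot']:
        print(c,l,[(round(q['p'],2),np.round(q['point'],3).tolist()) for q in vision.spot_point(c,l)])
```

```text
clk 18.85 pos [ 0.4621 -0.0817  0.2689] yang -169.9 q [ 14.8 -17.4 -27.2   0.3 -79.6  -4.7] w 0.054619675830930435 F [-1.6  1.5 23.7] -> units [-0.595  0.01   0.083] roll 0.005
wrist deep_basket_center [(0.97, [0.464, -0.091, 0.05])]
wrist deep_basket_handle [(0.86, [0.456, -0.067, 0.129])]
wrist deep_basket_foot [(0.82, [0.464, -0.096, 0.027])]
side deep_basket_center [(0.75, [0.466, -0.09, 0.049])]
side deep_basket_handle [(0.67, [0.459, -0.062, 0.129]), (0.55, [0.643, -0.129, 0.039])]
side deep_basket_foot [(0.77, [0.469, -0.097, 0.025])]
```

{"api": "play_rows", "payload": {"plan": "0 0 -0.04 0;0 0 -0.04 0"}}

```text
clock: 19.45
eef_pos: [0.4616, -0.0814, 0.2691]
tcp_rot: [[0.176, -0.984, 0.008], [-0.984, -0.176, -0.001], [0.002, -0.008, -1.0]]
wrist_force: [1.4, 1.8, 10.4]
width: 0.0544
grip_force: 68.2
```

{"api": "play_rows", "payload": {"plan": "0 0 -0.04 0;0 0 -0.04 0;0 0 -0.04 0;0 0 -0.04 0;0 0 -0.04 0;0 0 -0.04 0;0 0 -0.04 0;0 0 -0.04 0;0 0 -0.04 0;0 0 -0.04 0", "gripper": 0}}

```text
clock: 20.45
eef_pos: [0.4603, -0.0809, 0.2687]
tcp_rot: [[0.176, -0.984, 0.0], [-0.984, -0.176, 0.0], [-0.0, -0.0, -1.0]]
wrist_force: [0.2, -0.3, 0.3]
width: 0.0855
grip_force: 0.0
```

Run:
```python
from h import *
shift([.453,-.035,.262],-170)
for c in ['wrist','side']:
    im=vision.grab_frame(c)
    if c=='wrist':cv2.imwrite('pics/w4.png',im[:,:,::-1])
    for l in ['deep_basket_center','deep_basket_handle','deep_basket_foot']:
        print(c,l,[(round(q['p'],2),np.round(q['point'],3).tolist()) for q in vision.spot_point(c,l)])
```

```text
clk 20.45 pos [ 0.4603 -0.0809  0.2687] yang -169.9 q [ 14.9 -17.4 -27.1  -0.  -80.2  -4.8] w 0.08548861071267597 F [ 0.2 -0.3  0.3] -> units [-0.581 -0.011  0.084] roll 0.004
wrist deep_basket_center []
wrist deep_basket_handle [(0.76, [0.465, -0.095, 0.126])]
wrist deep_basket_foot [(0.82, [0.464, -0.098, 0.016])]
side deep_basket_center [(0.62, [0.466, -0.1, 0.043]), (0.32, [0.534, -0.344, 0.202])]
side deep_basket_handle [(0.67, [0.461, -0.097, 0.125])]
side deep_basket_foot [(0.69, [0.468, -0.101, 0.019])]
```

View pics/w4.png

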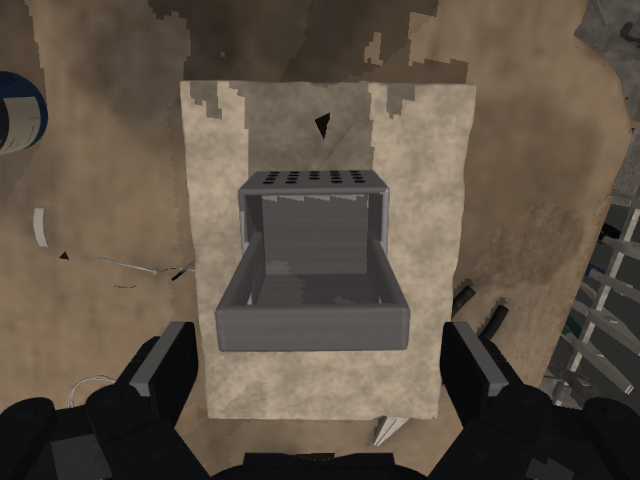

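The basket stands upright on the board, let go: tub at (313,230), bar at (313,325) in the wrist view, and the handle reads z≈0.125 as expected. Now I'll regrip by the handle, lift and turn.

{"api": "play_rows", "payload": {"plan": "0.1 0 -0.08 0;0.22 0 -0.08 0;0.22 0 -0.08 0;0.22 0 -0.08 0"}}

```text
clock: 21.25
eef_pos: [0.4634, -0.0987, 0.2749]
tcp_rot: [[0.175, -0.985, -0.0], [-0.985, -0.175, 0.0], [-0.0, 0.0, -1.0]]
wrist_force: [0.8, -0.6, 0.4]
width: 0.0852
grip_force: 0.0
```

{"api": "play_rows", "payload": {"plan": "0 0 0 0;0 0 0 0;0 0 0 0;0 0 0 0;0 0 0 0;0 0 0 0;0 0 0 0;0 0 0 0", "gripper": 1}}

```text
clock: 22.05
eef_pos: [0.4635, -0.0982, 0.2755]
tcp_rot: [[0.176, -0.984, 0.001], [-0.984, -0.176, 0.0], [0.0, -0.001, -1.0]]
wrist_force: [1.7, 0.1, 3.4]
width: 0.0548
grip_force: 64.1
```

{"api": "play_rows", "payload": {"plan": "0 0 -0.15 0;0 0 -0.4 0;0 0 -0.7 0;0 0 -1 0;0 0 -1 0;0 0 -1 0"}}

```text
clock: 22.65
eef_pos: [0.4631, -0.0982, 0.3546]
tcp_rot: [[0.176, -0.984, -0.001], [-0.984, -0.176, 0.001], [-0.001, 0.001, -1.0]]
wrist_force: [-0.1, -0.4, -3.1]
width: 0.0547
grip_force: 64.0
```

{"api": "play_rows", "payload": {"plan": "0 0 -0.2 0.2;0 0 -0.4 0.4;0 0 -0.65 0.65;0 0 -0.65 0.9;0 0 -0.65 1;0 0 -0.65 1"}}

```text
clock: 23.25
eef_pos: [0.4632, -0.0982, 0.4053]
tcp_rot: [[-0.34, -0.94, -0.003], [-0.94, 0.34, 0.0], [0.001, 0.003, -1.0]]
wrist_force: [-0.5, 0.3, -1.5]
width: 0.0546
grip_force: 64.2
```

{"api": "play_rows", "payload": {"plan": "0 0 0 0.2;0 0 0 0.4;0 0 0 0.65;0 0 0 0.9;0 0 0 1;0 0 0 1"}}

```text
clock: 23.85
eef_pos: [0.4633, -0.0982, 0.4058]
tcp_rot: [[-0.764, -0.645, -0.002], [-0.645, 0.764, 0.0], [0.002, 0.002, -1.0]]
wrist_force: [0.9, 0.2, -1.7]
width: 0.0546
grip_force: 64.1
```

{"api": "play_rows", "payload": {"plan": "0 0 0 0.2;0 0 0 0.4;0 0 0 0.65;0 0 0 0.9;0 0 0 0.9;0 0 0 0.9"}}

```text
clock: 24.45
eef_pos: [0.4633, -0.0983, 0.4066]
tcp_rot: [[-0.973, -0.232, -0.001], [-0.232, 0.973, 0.0], [0.001, 0.0, -1.0]]
wrist_force: [0.4, 0.0, -2.4]
width: 0.0545
grip_force: 64.1
```

Run:
```python
from h import *
for c in ['wrist','side','top']:
    im=vision.grab_frame(c)
    for l in ['deep_basket_center','deep_basket_handle']+['hook_seat','drip_stand','tall_bottle_center']*(c!='wrist'):
        print(c,l,[(round(q['p'],2),np.round(q['point'],3).tolist()) for q in vision.spot_point(c,l)])
shift([.427,-.367,.41],103)
```

```text
wrist deep_basket_center [(0.74, [0.462, -0.101, 0.174])]
wrist deep_basket_handle [(0.68, [0.465, -0.101, 0.256]), (0.44, [0.416, -0.278, 0.053])]
side deep_basket_center [(0.96, [0.464, -0.1, 0.177]), (0.62, [0.478, 0.508, 0.032]), (0.4, [0.413, -0.276, 0.049])]
side deep_basket_handle [(0.66, [0.462, -0.096, 0.257]), (0.63, [0.403, 0.547, 0.029])]
side hook_seat [(0.97, [0.532, -0.343, 0.201]), (0.7, [0.545, -0.565, 0.2])]
side drip_stand [(0.85, [0.608, -0.326, -0.004]), (0.76, [0.622, -0.559, 0.001])]
side tall_bottle_center [(0.7, [0.412, -0.278, 0.051]), (0.67, [0.463, -0.102, 0.174]), (0.34, [0.642, -0.128, 0.04])]
top deep_basket_center [(0.64, [0.478, 0.512, 0.032]), (0.6, [0.462, -0.105, 0.169])]
top deep_basket_handle [(0.71, [0.402, 0.545, 0.029]), (0.62, [0.462, -0.103, 0.258]), (0.36, [0.612, -0.327, 0.001])]
top hook_seat [(0.97, [0.545, -0.568, 0.2]), (0.96, [0.531, -0.344, 0.199])]
top drip_stand [(0.78, [0.614, -0.324, -0.001]), (0.76, [0.62, -0.565, 0.003])]
top tall_bottle_center [(0.61, [0.418, -0.281, 0.051]), (0.26, [0.53, -0.342, 0.198])]
clk 25.2 pos [ 0.4634 -0.0983  0.4071] yang 103.1 q [ 12.5 -17.2 -12.6  -0.  -94.7 -89.4] w 0.05496604543770717 F [-0.2  0.3 -1.2] -> units [ 1.206 -3.168 -0.036] roll 0.004
```

{"api": "play_rows", "payload": {"plan": "0.1 -0.3 0 0;0.25 -0.65 0 0;0.3 -0.8 0 0;0.3 -0.8 0 0"}}

```text
clock: 25.6
eef_pos: [0.4543, -0.1673, 0.407]
tcp_rot: [[-0.974, -0.225, -0.0], [-0.225, 0.974, -0.0], [0.0, -0.0, -1.0]]
wrist_force: [-0.0, -0.8, -2.0]
width: 0.0549
grip_force: 64.5
```

{"api": "play_rows", "payload": {"plan": "0.15 -0.4 0 0;0.3 -0.8 0 0;0.3 -0.8 0 0"}}

```text
clock: 25.9
eef_pos: [0.4454, -0.2357, 0.4068]
tcp_rot: [[-0.975, -0.224, -0.001], [-0.224, 0.975, -0.0], [0.001, -0.0, -1.0]]
wrist_force: [0.5, 0.0, -2.3]
width: 0.0554
grip_force: 65.2
```

{"api": "play_rows", "payload": {"plan": "0.15 -0.4 0 0;0.3 -0.8 0 0;0.3 -0.8 0 0"}}

```text
clock: 26.2
eef_pos: [0.4366, -0.3034, 0.4065]
tcp_rot: [[-0.975, -0.224, -0.001], [-0.224, 0.975, -0.0], [0.001, 0.0, -1.0]]
wrist_force: [0.4, -0.2, -2.0]
width: 0.0546
grip_force: 65.8
```

{"api": "play_rows", "payload": {"plan": "0.15 -0.4 0 0;0.3 -0.77 0 0;0.3 -0.77 0.12 0;0.3 -0.77 0.25 0;0.3 -0.77 0.25 0;0.3 -0.77 0.25 0"}}

```text
clock: 26.8
eef_pos: [0.4278, -0.3661, 0.3869]
tcp_rot: [[-0.974, -0.228, -0.0], [-0.228, 0.974, 0.0], [0.0, 0.0, -1.0]]
wrist_force: [-0.3, 0.3, -2.1]
width: 0.0547
grip_force: 66.2
```

Run:
```python
from h import *
for c in ['wrist','side']:
    im=vision.grab_frame(c)
    if c=='side':cv2.imwrite('pics/s5.png',cv2.resize(im[200:380,220:420,::-1],(660,594)))
    for l in ['deep_basket_center','deep_basket_handle','hook_seat']:
        print(c,l,[(round(q['p'],2),np.round(q['point'],3).tolist()) for q in vision.spot_point(c,l)])
shift([.531,-.343,.386],103)
```

```text
wrist deep_basket_center [(0.8, [0.427, -0.37, 0.158]), (0.53, [0.612, -0.315, 0.001])]
wrist deep_basket_handle [(0.96, [0.429, -0.365, 0.238])]
wrist hook_seat []
side deep_basket_center [(0.84, [0.43, -0.368, 0.155]), (0.64, [0.477, 0.507, 0.031])]
side deep_basket_handle [(0.95, [0.426, -0.365, 0.24])]
side hook_seat [(0.88, [0.532, -0.342, 0.2])]
clk 27.2 pos [ 0.4274 -0.367   0.3873] yang 103.1 q [-20.2  -3.4  -2.6  -0.  -90.8 -56.6] w 0.05461347560375349 F [-0.4 -0.5 -2.3] -> units [-1.329 -0.002  0.017] roll 0.004
```

View pics/s5.png

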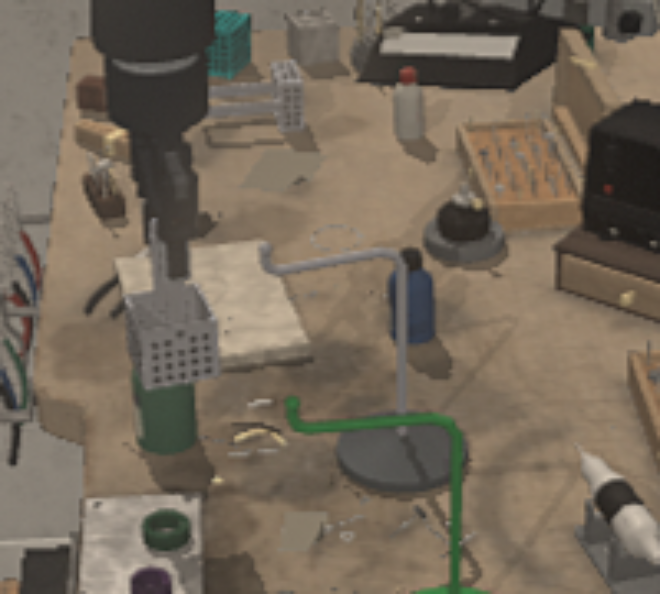

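Side view: the basket hangs upright in the grip at (170,330), in line with the grey hook, whose tip is at (265,250). Inserting over the tip.

{"api": "play_rows", "payload": {"plan": "-0.1 0 0 0;-0.25 0 0 0;-0.4 0 0 0;-0.55 0 0 0;-0.7 0 0 0;-0.7 0 0 0"}}

```text
clock: 27.8
eef_pos: [0.4837, -0.3537, 0.3862]
tcp_rot: [[-0.974, -0.228, -0.001], [-0.228, 0.974, 0.001], [0.001, 0.001, -1.0]]
wrist_force: [-0.1, -0.7, -2.3]
width: 0.0547
grip_force: 66.3
```

{"api": "play_rows", "payload": {"plan": "-0.1 0 0 0;-0.25 0 0 0;-0.4 0 0 0;-0.55 0 0 0;-0.67 0 0 0;-0.67 0 0 0;-0.67 0 0 0"}}

```text
clock: 28.5
eef_pos: [0.5344, -0.3421, 0.3868]
tcp_rot: [[-0.974, -0.227, -0.001], [-0.227, 0.974, 0.0], [0.001, 0.0, -1.0]]
wrist_force: [-0.3, 0.1, -2.1]
width: 0.0548
grip_force: 66.3
```

Run:
```python
from h import *
for c in ['top','side']:
    im=vision.grab_frame(c)
    for l in ['deep_basket_center','deep_basket_handle','hook_seat','tall_bottle_center']:
        print(c,l,[(round(q['p'],2),np.round(q['point'],3).tolist()) for q in vision.spot_point(c,l)])
shift([.531,-.343,.35],103)
```

```text
top deep_basket_center [(0.8, [0.533, -0.348, 0.15]), (0.7, [0.479, 0.513, 0.029])]
top deep_basket_handle [(0.93, [0.4, 0.542, 0.03]), (0.55, [0.534, -0.343, 0.236]), (0.4, [0.454, -0.07, 0.015])]
top hook_seat [(0.97, [0.532, -0.343, 0.198]), (0.87, [0.541, -0.568, 0.201])]
top tall_bottle_center []
side deep_basket_center [(0.74, [0.535, -0.343, 0.153]), (0.72, [0.478, 0.508, 0.03])]
side deep_basket_handle [(0.85, [0.535, -0.34, 0.234]), (0.79, [0.403, 0.546, 0.032])]
side hook_seat [(0.76, [0.532, -0.344, 0.203]), (0.74, [0.546, -0.567, 0.2])]
side tall_bottle_center [(0.87, [0.415, -0.278, 0.048])]
clk 29.0 pos [ 0.534  -0.3422  0.3872] yang 103.1 q [-14.6   7.4   8.5  -0.  -91.1 -62.3] w 0.05505409987676347 F [ 0.1  0.5 -1.4] -> units [ 0.039 -0.001  0.464] roll 0.004
```

{"api": "play_rows", "payload": {"plan": "0 0 0.08 0;0 0 0.16 0;0 0 0.24 0;0 0 0.32 0;0 0 0.38 0;0 0 0.42 0;0 0 0.42 0"}}

```text
clock: 29.7
eef_pos: [0.5341, -0.3421, 0.3528]
tcp_rot: [[-0.974, -0.227, -0.001], [-0.227, 0.974, 0.0], [0.001, 0.001, -1.0]]
wrist_force: [0.6, -0.1, -1.8]
width: 0.0547
grip_force: 66.3
```

{"api": "play_rows", "payload": {"plan": "0 0 0.02 0;0 0 0.04 0;0 0 0.04 0;0 0 0.04 0"}}

```text
clock: 30.1
eef_pos: [0.5342, -0.3422, 0.3503]
tcp_rot: [[-0.974, -0.227, 0.0], [-0.227, 0.974, 0.0], [-0.0, 0.0, -1.0]]
wrist_force: [-0.2, -0.6, -2.2]
width: 0.0549
grip_force: 66.3
```

{"api": "play_rows", "payload": {"plan": "0 0 0.02 0;0 0 0.03 0;0 0 0.03 0"}}

```text
clock: 30.4
eef_pos: [0.534, -0.3422, 0.3498]
tcp_rot: [[-0.974, -0.227, 0.002], [-0.227, 0.974, -0.001], [-0.001, -0.002, -1.0]]
wrist_force: [-1.4, 2.1, 4.4]
width: 0.0549
grip_force: 67.1
```

{"api": "play_rows", "payload": {"plan": "0 0 0.02 0;0 0 0.02 0;0 0 0.02 0"}}

```text
clock: 30.7
eef_pos: [0.5339, -0.3421, 0.3497]
tcp_rot: [[-0.974, -0.227, 0.003], [-0.227, 0.974, -0.002], [-0.002, -0.003, -1.0]]
wrist_force: [-3.0, 4.2, 10.6]
width: 0.055
grip_force: 67.7
```

Contact with the arm. I'll relax the press slightly, open, let it settle and check.

{"api": "play_rows", "payload": {"plan": "0 0 -0.02 0;0 0 -0.02 0"}}

```text
clock: 30.9
eef_pos: [0.5341, -0.3422, 0.3498]
tcp_rot: [[-0.974, -0.227, 0.002], [-0.227, 0.974, -0.001], [-0.001, -0.002, -1.0]]
wrist_force: [-2.4, 3.4, 7.6]
width: 0.0548
grip_force: 67.1
```

{"api": "play_rows", "payload": {"plan": "0 0 0 0;0 0 0 0;0 0 0 0;0 0 0 0;0 0 0 0;0 0 0 0;0 0 0 0;0 0 0 0;0 0 0 0;0 0 0 0", "gripper": 0}}

```text
clock: 31.9
eef_pos: [0.5342, -0.3422, 0.3479]
tcp_rot: [[-0.974, -0.227, -0.0], [-0.227, 0.974, 0.0], [0.0, 0.0, -1.0]]
wrist_force: [0.0, 0.5, -0.2]
width: 0.0855
grip_force: 0.0
```

Run:
```python
from h import *
for c in ['wrist','side']:
    im=vision.grab_frame(c)
    if c=='wrist':cv2.imwrite('pics/w6.png',im[:,:,::-1])
    for l in ['deep_basket_center','deep_basket_handle']:
        print(c,l,[(round(q['p'],2),np.round(q['point'],3).tolist()) for q in vision.spot_point(c,l)])
shift([.531,-.343,.35],103)
```

```text
wrist deep_basket_center [(0.84, [0.533, -0.345, 0.121])]
wrist deep_basket_handle [(0.7, [0.533, -0.344, 0.2])]
side deep_basket_center [(0.81, [0.478, 0.509, 0.033]), (0.57, [0.536, -0.346, 0.116])]
side deep_basket_handle [(0.89, [0.404, 0.545, 0.031]), (0.83, [0.534, -0.34, 0.198])]
clk 32.2 pos [ 0.5342 -0.3422  0.3478] yang 103.1 q [-14.6   7.6   4.5  -0.  -87.  -62.3] w 0.08505449823346699 F [0.3 0.3 0.2] -> units [ 0.041 -0.001 -0.027] roll 0.004
```

View pics/w6.png

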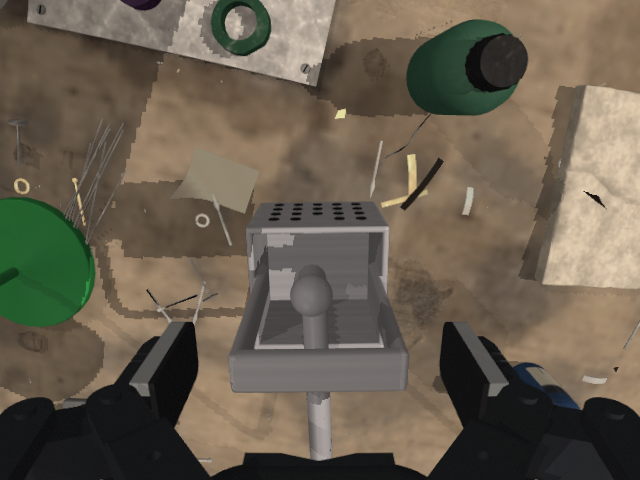

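The basket hangs on the hook: the bar at (318,370) crosses the arm and the tip shows at (310,290) inside the window. The fingers are clear, so I'll retract straight up.

{"api": "play_rows", "payload": {"plan": "0 0 -0.1 0;0 0 -0.3 0;0 0 -0.6 0;0 0 -0.9 0;0 0 -1 0;0 0 -1 0;0 0 -1 0;0 0 -1 0;0 0 -1 0;0 0 -1 0"}}

```text
clock: 33.2
eef_pos: [0.5342, -0.3422, 0.4271]
tcp_rot: [[-0.974, -0.227, -0.001], [-0.227, 0.974, 0.0], [0.001, 0.001, -1.0]]
wrist_force: [-0.6, -0.2, -0.5]
width: 0.0849
grip_force: 0.0
```

Run:
```python
from h import *
for c in ['wrist','side']:
    im=vision.grab_frame(c)
    for l in ['deep_basket_center','deep_basket_handle']:
        print(c,l,[(round(q['p'],2),np.round(q['point'],3).tolist()) for q in vision.spot_point(c,l)])
print(job.hand_in())
```

```text
wrist deep_basket_center [(0.72, [0.534, -0.344, 0.122])]
wrist deep_basket_handle [(0.63, [0.535, -0.342, 0.202])]
side deep_basket_center [(0.89, [0.476, 0.509, 0.03]), (0.63, [0.534, -0.344, 0.118])]
side deep_basket_handle [(0.83, [0.402, 0.546, 0.031]), (0.61, [0.533, -0.341, 0.199]), (0.52, [0.604, -0.324, -0.004])]
the job is handed in; nothing more can be done
None
```

I stood the deep basket upright on the board, let it go, then hung it by its handle bar on the grey drip stand's hook with the arm clear, and handed the job in at about 33 s; the hand-in returned no verdict.

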